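Stand the tin lantern in the socket that fits its post

ROBOT

A 6-joint arm with a two-finger parallel gripper is mounted at the origin on the work surface. World frame = base frame: x ahead of the robot, y to its left, z up, the work surface at z = 0. Lengths are in m, angles in rad, forces in N, time in s.
With the tool pointing down it reaches from about 0.4 to 0.825 m from the base axis. Payload 7 kg.
Tool frame: the origin (TCP) lies between the finger pads; the fingertips stand 8 mm ahead of it and the grasp point (between the pads) lies 11 mm behind it (env.nose_length is the distance from the TCP to the fingertips, in m); z points along the fingers, y is the line along which they close (so a half turn about z gives the same grasp; the last joint's range is limited). The gripper opens to 85 mm and grips with 20 to 120 N. Pads are 22 mm wide; open, the fingers measure 114 mm over their backs; the gripper's body (76 mm by 85 mm) begins 54 mm behind the grasp point. The pads swing forward as they close: fully open they stand 13 mm farther back than shut.
Start: joints at [1.612, 0.359, 0.012, 0, -1.224, -0.288], TCP at [0.165, 0.655, 0.239] pointing down, gripper open.
Joint ranges: [-3.07, 3.07], [-1.43, 2.12], [-1.02, 1.25], [-3.03, 1.67], [-3.05, -0], [-3.03, 3.03]. Speed limits (rad/s): [2.39, 2.39, 3.01, 3.14, 3.14, 3.14].

INTERFACE

Orientations are given as [roll, pitch, yaw] about the fixed x, y, z axes, in that order (R = Rz(yaw) Ry(pitch) Rx(roll)).
In Python, from station import observe, eyes, job, env gives the robot as it stands. The module is installed in compiled form; this text tells all that it offers.
- The arm moves only by the tool apply_moves, never from a script. Its argument "commands" is a list of rows, each an object of numbers: "x", "y", "z": the shift along the world's x, y, z in mm; "wx", "wy", "wz": the turn, a rotation vector about the world's x, y, z in rad; "grip": the closure, from 0 (fully open) to 1 (shut). A call has 1 to 12 rows; each row shifts and turns the commanded pose from where the row before left it; what a row does not reach is not made up. A row lasts 1/10 s, in which the tool goes at most 50 mm and 8.59 degrees, less where a joint would pass 70% of its speed; a pose out of reach is approached as far as the arm can. A call is refused whole if a number of a shift passes 50 or a number of a turn 0.15, either way. A call with a gripper value outside its range is refused whole. The fingers move at their own pace and stop on an object; "grip_force" is the grip in N (left out, the last holds). Time passes only in rows, so rows that do not move let the fingers close. It gives the time, the measured TCP pose, the force, the opening and the grip force at its end, in the units of the state.
- observe(): the state, without advancing time (a new reading comes with each control period).
- eyes.grab_frame(name): name is "scene" or "top" or "wrist"; returns the picture (480x640x3 uint8, blue, green, red); there is no depth.
- eyes.calibration(name): a dict with "fov_y" (degrees; the focal length in pixels is half the picture's height over the tangent of half this angle, whatever the lens; pixels are square), "cx", "cy" (the principal point, pixels), "pose" (4x4, takes a point from camera to world coordinates); the wrist camera has in their place "mount" (4x4, takes a point from camera to tool coordinates, whose origin is the TCP and whose axes are the flange's). Camera axes: x right, y down, z forward; pixel columns grow to the right and rows downward; lengths in m; the calibration is good to about 2 mm. The wrist camera is an equidistant fisheye: a pixel r from the principal point sees the ray r / f radians off the axis. A picture is of the moment at which its call begins: read the wrist's pose just before it. calibration takes no time and is no camera call.
- job.hand_in(): hands the job in; it is judged then, once.
The state is a dict: "time": time; "qpos": joint angles; "qd": joint speeds; "joint_torque": joint torques, N m; "ee_pos": TCP position; "orientation": TCP orientation; "ft_force": force on the tool from outside, world axes, zero at the start; "ft_torque": the same for the moment, N m; "width": opening from 0.0 (shut) to 1.0 (fully open); "grasp_force": force on a finger pad.
Only numpy, scipy, OpenCV 4.12 (cv2) and the standard library are available. Lean on these libraries where they do the work, as an engineer would, in place of code of your own. Each camera call takes 0.05 s, during which the arm holds its last target. There are 200 camera calls.

TASK

Take the tin lantern out of the wooden holding block and stand it in the socket of the copper base plate that fits its 14 mm post; the socket bar has been re-clamped somewhere along its slots, so feel for the hole. Press it gently past the spring ball, without forcing or wedging it, until its collar sits flat on the bar, and let go. Leave the tree, the church and the cardinal where they are.

Things in the scene. Friction and masses are not known exactly. Their poses are not given: they have to be found in the camera images.
- lantern: Miniature tin street lantern on a round post, loose, 0.13 to 0.21 kg, standing in either pocket of the holding block. Origin: centre of the post's foot, z up the post, yaw arbitrary. Post 14 mm across, foot chamfered 1.5 mm. On top, above the roof, a round cap 18 mm across, its flat top 125 mm above the foot. Pushing or wedging it in the base plate with over 25 N strains its solder.
- lantern_grip (a point): Best place to grip: on the axis of the lantern's square body with amber panes, 34 x 34 mm, four flat sides square to the lantern's x and y, 96 mm above the foot. The body runs from 72 to 108 mm above the foot; below it is the bare post, above it a roof that tapers up to 118 mm.
- lantern_collar (a point): Centre of the underside of the lantern's collar, a disc 27 mm across and 4 mm thick, 26 mm above the foot. The collar is the stop: it rests on the holding block at first and must lie flat on the socket bar in the end.
- base_plate: Copper base plate 170 (x) x 240 (y) x 6 mm, fixed; origin at the centre of its underside, z up. On it lies a copper socket bar 36 mm wide and 150 mm long, flat top 34 mm above the table, its row of five graded round sockets along the plate's y: for 8, 10, 12, 14, 16 mm posts, growing towards +y, 28 mm apart. A fixed star (top 88 mm above the table) fills the 8 mm one.
- row_middle (a point): Point of the plate (x = -50, y = -17, z = 34 mm) where the 12 mm, middle, socket's mouth lies when the bar is slid fully back. Today the whole bar is clamped 7 to 27 mm further on along the row (plate's +y); how far is not measured. It is tight and does not move. Across the row (plate's x) the point is true. The point belongs to the plate, not to the bar.
- row_large (a point): The same for the 16 mm, largest, socket, 56 mm along +y from the middle one. Sockets are 1 mm wider than their posts, 28 mm deep, chamfered 1 mm. In each open socket's +x wall a spring ball stands out about 2 mm, 11 mm below the bar top: the post meets it about 9 mm down, then needs a push of 3 to 8 N to go on, pinched sideways with about 7 N, and stays where it is let go.
- block: Wooden holding block 170 (x) x 70 (y) x 45 mm, fixed. Origin: centre of its underside, z up. Two pockets 20 mm wide and 34 mm deep at x = -45 and +45 mm, y = 0; the lantern stands in one and the tree in the other, collars on the block's top, posts loose in the pockets.
- tree: Bystander: green tin fir tree on a 10 mm post, loose, in the other pocket of the holding block, 106 mm tall with 42 mm across the lowest tier; origin at the foot of its post, z up.
- church: Bystander: white plaster church with grey roof and steeple, about 65 (x) x 93 (y) x 130 mm tall, loose, standing on the copper base plate at about x = +45, y = -50 mm; origin under its middle, z up.
- cardinal: Bystander: red glass cardinal about 90 mm long and 86 mm tall on a round glass foot 46 mm wide, loose, standing on the shelf beyond the work; origin under the middle of the foot, z up.
There are look-alikes about, which are no part of the job. Leave any blue or pink look-alike of the lantern alone.

How it is judged:
On the way, in this order (a step that is already met when the one before it is completed fails the run):
1. the lantern is lifted clear of the holding block (z of lantern in the frame of block above 0.05 m), for 0.1 s.
2. its foot has gone at least 4 mm down into the 14 mm socket (z of lantern in the frame of base_plate below 0.03 m and x of lantern in the frame of base_plate between -0.055 and -0.045 m and y of lantern in the frame of base_plate between 0.0145 and 0.0415 m), for 0.1 s.
At the end, for the whole second after the job is handed in: The lantern stands released, at rest and upright (within 0.06 rad) in the 14 mm socket, its collar down on the socket bar to within 2 mm; the tree, the church and the cardinal are within 15 mm of where they were (z of lantern in the frame of base_plate below 0.01 m and x of lantern in the frame of base_plate between -0.055 and -0.045 m and y of lantern in the frame of base_plate between 0.0145 and 0.0415 m and angle between lantern's own z axis and vertical below 0.06 rad and linear speed of lantern below 0.02 m/s and distance of each of church, tree, cardinal from where it was at the start of the episode below 0.015 m); the robot touches nothing.
It fails at once if the lantern is forced or wedged in the base plate or socket bar (contact forces, with the ball's pinch of about 14 N, add up to over 40 N) (contact force between lantern and base_plate above 40 N).
It fails at once if the church is moved by more than 15 mm (distance of church from where it was at the start of the episode above 0.015 m).
It fails at once if the tree is moved by more than 15 mm (distance of tree from where it was at the start of the episode above 0.015 m).
It fails at once if the cardinal is moved by more than 15 mm or tipped (distance of cardinal from where it was at the start of the episode above 0.015 m or angle between cardinal's own z axis and vertical above 0.3 rad).
It also fails if it takes over 67 s, if anything falls off the work surface, if the arm or the gripper's body presses on something with over 40 N, if the wrist force passes 120 N, or if a joint passes its speed limit or range.

## Working session

There is one attempt and no reset: what is moved stays moved. The work goes in short steps, Python scripts to look and compute and a tool call to move; the robot and the scene stay as the last step left them, time stands still between calls to the robot, and variables do not carry over. Pictures are saved under pics/ and viewed, at most 10 in all, crops included, and the job is handed in when it is done.

Besides the shell and the picture viewer there is one more tool, called as name(argument=value, ...) on one line, values as JSON. apply_moves: Moves the arm, as the interface text tells. Its arguments: {"type":"object","properties":{"commands":{"type":"array"},"grip_force":{"type":"number"}},"required":["commands"]}

```bash
mkdir -p pics; cat > h.py <<'E'
import numpy as np, cv2
from scipy.spatial.transform import Rotation as R
from station import observe, eyes, job, env
def ray(name,u,v,st=None):
    c=eyes.calibration(name); f=240/np.tan(np.radians(c['fov_y']/2))
    d=np.array([(u-c['cx'])/f,(v-c['cy'])/f,1.])
    if name=='wrist':
        r=np.hypot(d[0],d[1]); d=np.array([d[0]/r*np.sin(r),d[1]/r*np.sin(r),np.cos(r)]) if r>1e-9 else d
        T=np.eye(4);T[:3,:3]=R.from_euler('xyz',st['orientation']).as_matrix();T[:3,3]=st['ee_pos'];T=T@np.array(c['mount'])
    else: T=np.array(c['pose'])
    d=T[:3,:3]@d; return T[:3,3],d/np.linalg.norm(d)
def onz(name,u,v,z,st=None):
    o,d=ray(name,u,v,st); return o+d*(z-o[2])/d[2]
E
python3 - <<'E'
from h import *
s=observe();print(s)
for n in('scene','top','wrist'):
    cv2.imwrite(f'pics/{n}0.png',eyes.grab_frame(n)); c=eyes.calibration(n);print(n,c)
E
```

```text
{'time': 0.0, 'qpos': array([ 1.61214328e+00,  3.59385685e-01,  1.10585371e-02, -3.40199564e-04,
       -1.22411892e+00, -2.88084432e-01]), 'qd': array([-0.00034152, -0.00061383,  0.00023858,  0.001562  ,  0.00126236,
       -0.00092054]), 'joint_torque': array([-1.00549005e-03, -5.83317697e+01,  2.93413746e+01,  6.93635568e+00,
       -6.07099719e-03, -1.23703450e-05]), 'ee_pos': array([0.16478717, 0.65408638, 0.23836611]), 'orientation': array([ 3.13992003e+00, -1.62132677e-04, -2.46853195e-01]), 'ft_force': array([ 0.15336922,  0.17804655, -0.11848517]), 'ft_torque': array([-0.01138697, -0.02977016,  0.01600594]), 'grasp_force': 0.0, 'width': 0.9979394691189184}
scene {'fov_y': 57.34876517514683, 'cx': 321.78650361523495, 'cy': 235.12179192222803, 'pose': array([[ 0.82289295,  0.45830698, -0.33585995,  0.85441341],
       [ 0.56800165, -0.64804111,  0.50736263, -0.34335439],
       [ 0.01487678, -0.60827414, -0.79358758,  0.68589933],
       [ 0.        ,  0.        ,  0.        ,  1.        ]])}
top {'fov_y': 57.68266584859612, 'cx': 315.6480068321345, 'cy': 240.18059421576402, 'pose': array([[ 0.00687216, -0.99542124,  0.09533795,  0.55983484],
       [-0.99992503, -0.0058743 ,  0.01074326,  0.02498215],
       [-0.01013403, -0.09540463, -0.99538699,  0.86157431],
       [ 0.        ,  0.        ,  0.        ,  1.        ]])}
wrist {'fov_y': 65.70646984690485, 'cx': 318.02335301820347, 'cy': 240.64802822414242, 'mount': array([[ 5.99213008e-04, -9.56447365e-01, -2.91904228e-01,
         7.61587794e-02],
       [ 9.99999666e-01,  4.11050853e-04,  7.05931201e-04,
        -9.21438463e-04],
       [-5.55198555e-04, -2.91904554e-01,  9.56447292e-01,
        -1.34468550e-01],
       [ 0.00000000e+00,  0.00000000e+00,  0.00000000e+00,
         1.00000000e+00]])}
```

View pics/scene0.png

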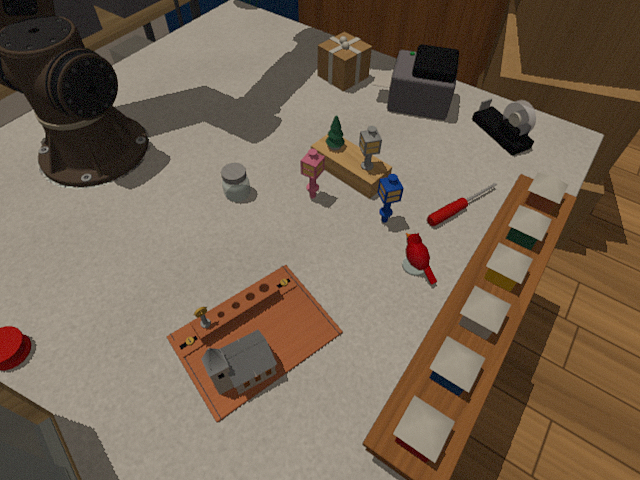

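View pics/top0.png

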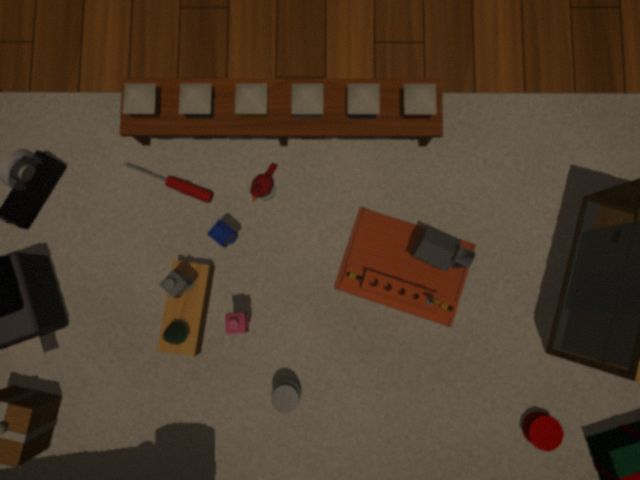

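The scene view shows the grey lantern at (370,145) in the block with the tree at (336,133), a pink decoy at (313,170), a blue one at (390,195), the cardinal at (418,255), and the plate with its star at (203,318). The top view has the lantern at (178,280), the tree at (175,330) and the sockets at about (374–430, 282–298).

```bash
python3 - <<'E'
from h import *
t=cv2.imread('pics/top0.png');s=cv2.imread('pics/scene0.png')
def crop(im,x,y,w,h): return cv2.resize(im[y:y+h,x:x+w],(400,300),interpolation=cv2.INTER_CUBIC)
g=lambda a:np.clip(a.astype(float)*1.6,0,255).astype(np.uint8)
m=np.vstack([np.hstack([g(crop(t,140,250,100,75)),crop(s,330,110,80,60)]),np.hstack([g(crop(t,330,220,133,100)),crop(s,180,260,120,90)])])
cv2.imwrite('pics/m1.png',m)
for n,im in(('top',t),('scene',s)):
    hsv=cv2.cvtColor(im,cv2.COLOR_BGR2HSV)
    k=cv2.inRange(hsv,(3,120,60),(14,255,255)); 
    cs,_=cv2.findContours(k,0,2)
    sel=[c for c in cs if cv2.contourArea(c)>1500]
    for c in sel:
        h=cv2.convexHull(c); a=cv2.approxPolyDP(h,6,True)[:,0]; print(n,cv2.contourArea(c)); 
        for p in a: print(p,onz(n,*p,0.006).round(4))
E
```

```text
top 8452.5
[361 207] [ 0.7085 -0.0553  0.006 ]
[414 224] [ 0.675  -0.1598  0.006 ]
[468 268] [ 0.5889 -0.2638  0.006 ]
[451 326] [ 0.477  -0.2281  0.006 ]
[334 287] [ 0.5502 -0.0022  0.006 ]
top 4519.5
[568   0] [ 1.1442 -0.4846  0.006 ]
[593  92] [ 0.9466 -0.5254  0.006 ]
[525  91] [ 0.9483 -0.3885  0.006 ]
[523   3] [ 1.1376 -0.3917  0.006 ]
top 4103.0
[519   0] [ 1.1442 -0.3837  0.006 ]
[523  92] [ 0.9462 -0.3843  0.006 ]
[475  92] [ 0.946  -0.2873  0.006 ]
[473   4] [ 1.1354 -0.2885  0.006 ]
top 3097.0
[320   0] [1.1442 0.0286 0.006 ]
[323  75] [0.9814 0.0215 0.006 ]
[277  74] [0.9834 0.1158 0.006 ]
[279   0] [1.1442 0.1141 0.006 ]
top 41065.5
[469   6] [ 1.131  -0.2801  0.006 ]
[473  88] [ 0.9544 -0.2835  0.006 ]
[442 135] [ 0.856  -0.2187  0.006 ]
[120 134] [0.8559 0.4327 0.006 ]
[79 91] [0.9463 0.5217 0.006 ]
[87  0] [1.1442 0.5165 0.006 ]
top 3020.0
[75  5] [1.1331 0.5411 0.006 ]
[77 91] [0.9463 0.5258 0.006 ]
[31 91] [0.946  0.6208 0.006 ]
[37  1] [1.142  0.6218 0.006 ]
scene 13467.0
[286 265] [ 0.5521 -0.0044  0.006 ]
[341 332] [ 0.7087 -0.058   0.006 ]
[216 421] [ 0.6352 -0.2815  0.006 ]
[167 336] [ 0.4772 -0.2289  0.006 ]
scene 24066.0
[576 197] [0.9482 0.4857 0.006 ]
[534 350] [0.9853 0.097  0.006 ]
[482 477] [ 0.9859 -0.127   0.006 ]
[412 479] [ 0.9074 -0.1843  0.006 ]
[363 442] [ 0.8276 -0.1825  0.006 ]
[519 176] [0.8276 0.4764 0.006 ]
scene 6913.0
[495   0] [0.4766 1.2449 0.006 ]
[469  82] [0.5952 0.7467 0.006 ]
[320  27] [0.1053 0.75   0.006 ]
[323   0] [0.0124 0.9014 0.006 ]
```

View pics/m1.png

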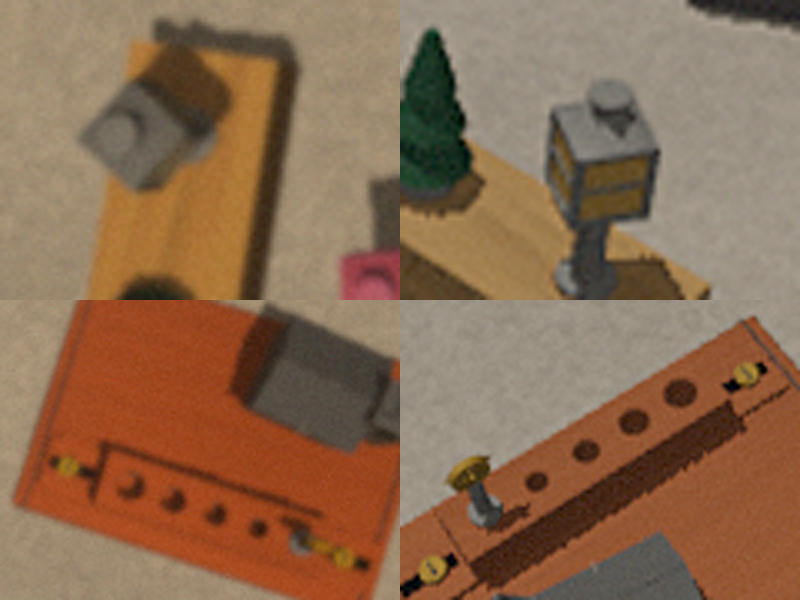

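The crops show the cap at (169.7,283.2) in top and (372.2,128.5) in scene. The sockets for 16, 14, 12 and 10 mm are at top (373,282), (388,287), (402,291), (416,296) and scene (264,288), (250,296), (236,305), (221,314).

```bash
python3 - <<'E'
from h import *
def tri(a,b):
    (o1,d1),(o2,d2)=a,b
    A=np.array([d1,-d2]).T; t=np.linalg.lstsq(A,o2-o1,rcond=None)[0]
    p,q=o1+t[0]*d1,o2+t[1]*d2; return ((p+q)/2).round(4),np.linalg.norm(p-q).round(4)
print('cap',tri(ray('top',169.75,283.25),ray('scene',372.2,128.5)),onz('top',169.75,283.25,.144),onz('scene',372.2,128.5,.144))
for n,P in(('top',[(160,283.75),(172.5,270),(186.2,281),(176.2,297.5)]),('scene',[])):
    Q=[onz(n,*p,.127)[:2].round(4) for p in P];
    for i in range(4): d=Q[(i+1)%4]-Q[i];print(Q[i],np.hypot(*d).round(4),np.degrees(np.arctan2(d[1],d[0])).round(1)%90)
c=np.array([.593,-.143]);
for yaw in(-.322,):
  ex=np.array([np.cos(yaw),np.sin(yaw)]);ey=np.array([-ex[1],ex[0]])
  for n,P in(('top',[(373.2,282),(387.9,286.7),(401.8,291.3),(415.8,295.7)]),('scene',[(264,287.6),(250.2,296.3),(235.8,305),(220.8,314.3)])):
    for p in P:
        q=onz(n,*p,.034)[:2]; print(n,q.round(4),'plate',((q-c)@ex).round(4),((q-c)@ey).round(4))
# block
for n in('top','scene'):
    im=cv2.imread(f'pics/{n}0.png');hsv=cv2.cvtColor(im,cv2.COLOR_BGR2HSV)
# tree, block pixels
print(onz('top',140+165/4,250+310/4,.06))
E
```

```text
cap (array([0.5563, 0.2731, 0.1418]), np.float64(0.0007)) [0.55601166 0.27212863 0.144     ] [0.55768987 0.27088185 0.144     ]
[0.555  0.2944] 0.0308 49.0
[0.5782 0.2742] 0.0301 52.599999999999994
[0.5599 0.2503] 0.0319 60.099999999999994
[0.5322 0.2662] 0.0363 51.0Traceback (most recent call last):
  File "<stdin>", line 9, in <module>
IndexError: list index out of range
```

```bash
python3 - <<'E'
from h import *
c=np.array([.593,-.143])
yaw=-.322
ex=np.array([np.cos(yaw),np.sin(yaw)]);ey=np.array([-ex[1],ex[0]])
for n,P in(('top',[(373.2,282),(387.9,286.7),(401.8,291.3),(415.8,295.7)]),('scene',[(264,287.6),(250.2,296.3),(235.8,305),(220.8,314.3)])):
    for p in P:
        q=onz(n,*p,.034)[:2]; print(n,q.round(4),'plate',((q-c)@ex).round(4),((q-c)@ey).round(4))
for n in('pink','blue'): pass
print('tree top',onz('top',175,330,.1),'pink',onz('top',234,322,.13),'blue',onz('top',222,234,.13))
E
```

```text
top [ 0.5604 -0.0753] plate -0.0523 0.0539
top [ 0.5518 -0.1029] plate -0.0518 0.025
top [ 0.5434 -0.129 ] plate -0.0515 -0.0024
top [ 0.5353 -0.1551] plate -0.0509 -0.0298
scene [ 0.562  -0.0768] plate -0.0503 0.053
scene [ 0.5538 -0.1033] plate -0.0498 0.0253
scene [ 0.5449 -0.1296] plate -0.0498 -0.0025
scene [ 0.5363 -0.1566] plate -0.0495 -0.0309
tree top [0.47550725 0.27505718 0.1       ] pink [0.49268863 0.16745811 0.13      ] blue [0.63947739 0.19144785 0.13      ]
```

apply_moves(commands=[{"x": 32, "y": -31, "z": 5, "wz": -0.03}, {"x": 32, "y": -32, "wz": -0.03}, {"x": 33, "y": -32, "wz": -0.03}, {"x": 33, "y": -32, "wz": -0.03}, {"x": 33, "y": -32, "wz": -0.03}, {"x": 33, "y": -32, "wz": -0.04}, {"x": 33, "y": -32, "wz": -0.04}, {"x": 33, "y": -32, "wz": -0.04}, {"x": 33, "y": -32, "wz": -0.04}, {"x": 33, "y": -32, "wz": -0.04}, {"x": 32, "y": -32, "wz": -0.03}, {"x": 32, "y": -32, "wz": -0.03}])

```text
$.commands[0]: bad value
```

apply_moves(commands=[{"z": 0}, {"z": 0}, {"z": 0}])

```text
$.commands[0]: bad value
```

```bash
python3 - <<'E'
from h import *
s=observe();np.save('s1.npy',np.r_[s['ee_pos'],s['orientation']]);im=eyes.grab_frame('wrist');cv2.imwrite('pics/w1.png',im);print(s['ee_pos'],s['orientation'],s['qpos'],s['time'])
E
```

```text
[0.16482828 0.65421033 0.23855924] [ 3.14029674e+00 -1.39088998e-04 -2.46862752e-01] [ 1.61211987e+00  3.59263981e-01  1.12840180e-02 -2.49829242e-04
 -1.22409838e+00 -2.88101347e-01] 0.15
```

View pics/w1.png

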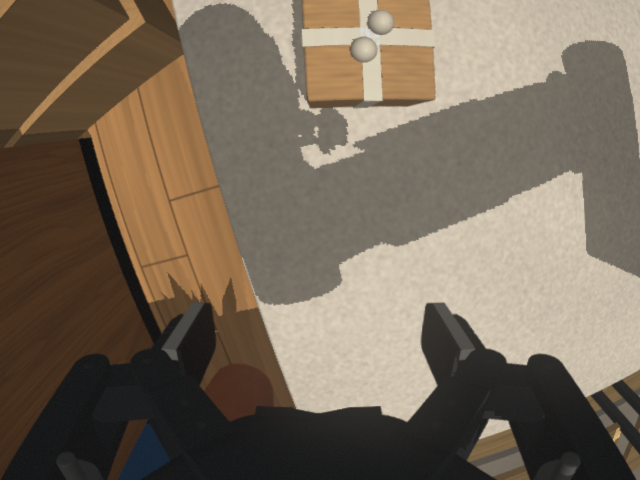

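The move was refused, so this shows only the start view: the gift box at (370,50) and the fingers at (190,330) and (445,330). I'll resend with complete rows.

apply_moves(commands=[{"x": 32, "y": -31, "z": 5, "wx": 0, "wy": 0, "wz": -0.03, "grip": 0}, {"x": 32, "y": -32, "z": 0, "wx": 0, "wy": 0, "wz": -0.03, "grip": 0}, {"x": 33, "y": -32, "z": 0, "wx": 0, "wy": 0, "wz": -0.03, "grip": 0}, {"x": 33, "y": -32, "z": 0, "wx": 0, "wy": 0, "wz": -0.03, "grip": 0}, {"x": 33, "y": -32, "z": 0, "wx": 0, "wy": 0, "wz": -0.03, "grip": 0}, {"x": 33, "y": -32, "z": 0, "wx": 0, "wy": 0, "wz": -0.04, "grip": 0}, {"x": 33, "y": -32, "z": 0, "wx": 0, "wy": 0, "wz": -0.04, "grip": 0}, {"x": 33, "y": -32, "z": 0, "wx": 0, "wy": 0, "wz": -0.04, "grip": 0}, {"x": 33, "y": -32, "z": 0, "wx": 0, "wy": 0, "wz": -0.04, "grip": 0}, {"x": 33, "y": -32, "z": 0, "wx": 0, "wy": 0, "wz": -0.04, "grip": 0}, {"x": 32, "y": -32, "z": 0, "wx": 0, "wy": 0, "wz": -0.03, "grip": 0}, {"x": 32, "y": -32, "z": 0, "wx": 0, "wy": 0, "wz": -0.03, "grip": 0}])

```text
time: 1.4
ee_pos: [0.5579, 0.27, 0.2443]
orientation: [-3.142, 0.0, -0.658]
ft_force: [0.9, 1.7, -0.3]
width: 1.004
grasp_force: 0.0
```

apply_moves(commands=[{"x": 0, "y": 0, "z": 0, "wx": 0, "wy": 0, "wz": 0, "grip": 0}, {"x": 0, "y": 0, "z": 0, "wx": 0, "wy": 0, "wz": 0, "grip": 0}, {"x": 0, "y": 0, "z": 0, "wx": 0, "wy": 0, "wz": 0, "grip": 0}])

```text
time: 1.7
ee_pos: [0.5566, 0.2718, 0.2442]
orientation: [3.141, 0.0, -0.657]
ft_force: [-0.5, -0.4, -0.1]
width: 1.001
grasp_force: 0.0
```

```bash
python3 - <<'E'
from h import *
s=observe();np.save('s1.npy',np.r_[s['ee_pos'],s['orientation']]);im=eyes.grab_frame('wrist');cv2.imwrite('pics/w2.png',im);print(s['ee_pos'],s['orientation'],s['qpos'],s['time'])
E
```

```text
[0.55655668 0.27178932 0.24417265] [ 3.14140032e+00  1.91748677e-04 -6.56516304e-01] [ 7.69019448e-01  2.65200062e-01 -1.09940165e-01 -1.73973121e-04
 -1.19587417e+00  1.45324320e-01] 1.7
```

View pics/w2.png

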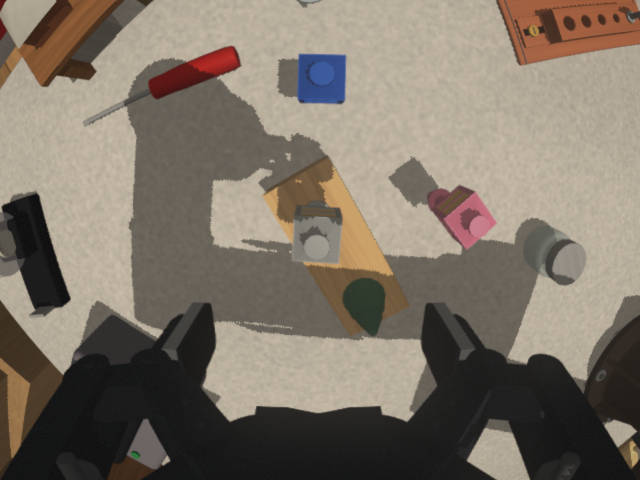

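The wrist view shows the lantern right below, its cap at (316,246), its roof corners about (298,206)–(340,262), nearly square to the fingers. The tree is at (365,302), clear of the finger line.

```bash
python3 - <<'E'
from h import *
a=np.load('s1.npy');st=dict(ee_pos=a[:3],orientation=a[3:])
im=cv2.imread('pics/w2.png');x0,y0=280,190
hsv=cv2.cvtColor(im,cv2.COLOR_BGR2HSV)
print('cap',onz('wrist',316.3,246,.144,st))
# roof: low-saturation pixels
k=np.zeros(im.shape[:2],np.uint8);sub=cv2.inRange(hsv[198:275,285:350],(0,0,60),(179,38,255));k[198:275,285:350]=sub
k=cv2.morphologyEx(k,cv2.MORPH_OPEN,np.ones((3,3)));n,l,stt,c=cv2.connectedComponentsWithStats(k);i=1+stt[1:,4].argmax();k=(l==i).astype(np.uint8)*255
print(stt[i],cv2.minAreaRect(cv2.findContours(k,0,2)[0][0]))
b=cv2.resize(im[190:280,270:370],(600,540),interpolation=cv2.INTER_CUBIC);m=cv2.resize(k[190:280,270:370],(600,540))
cs,_=cv2.findContours(m,0,2);cv2.drawContours(b,cs,-1,(0,0,255),1);cv2.imwrite('pics/w2c.png',b)
E
```

```text
cap [0.55836853 0.27354067 0.144     ]
[ 287  206   54   58 2252] ((314.2340087890625, 235.70269775390625), (51.26154708862305, 56.980594635009766), 4.513988018035889)
```

View pics/w2c.png

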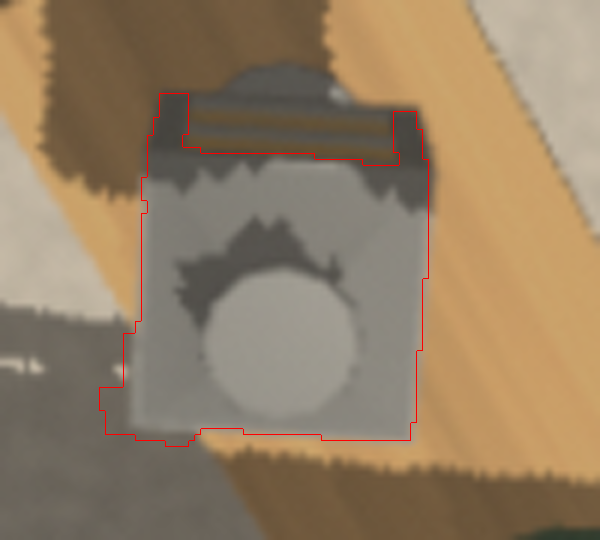

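The close-up gives the roof corners (147,150), (430,160), (412,438), (130,425) and the cap centre (282,341), in 6x crop pixels.

```bash
python3 - <<'E'
from h import *
a=np.load('s1.npy');st=dict(ee_pos=a[:3],orientation=a[3:])
f=lambda u,v,z:onz('wrist',270+u/6,190+v/6,z,st)[:2]
print('cap',f(282,341,.144))
Q=[f(u,v,.127) for u,v in((147,150),(430,160),(412,438),(130,425))]
print('roof c',np.mean(Q,0))
for i in range(4): d=Q[(i+1)%4]-Q[i];print(np.hypot(*d).round(4),np.degrees(np.arctan2(d[1],d[0])).round(1)%90)
print('tool y',np.degrees(a[5])%90)
E
```

```text
cap [0.55762548 0.27352749]
roof c [0.5578888  0.27371055]
0.0328 50.30000000000001
0.0344 49.900000000000006
0.034 49.6
0.034 47.9
tool y 52.38438660122356
```

apply_moves(commands=[{"x": 1, "y": 1, "z": -20, "wx": 0, "wy": 0, "wz": -0.05, "grip": 0}, {"x": 0, "y": 0, "z": -35, "wx": 0, "wy": 0, "wz": 0, "grip": 0}, {"x": 0, "y": 0, "z": -35, "wx": 0, "wy": 0, "wz": 0, "grip": 0}, {"x": 0, "y": 0, "z": -30, "wx": 0, "wy": 0, "wz": 0, "grip": 0}, {"x": 0, "y": 0, "z": -20, "wx": 0, "wy": 0, "wz": 0, "grip": 0}, {"x": 0, "y": 0, "z": 0, "wx": 0, "wy": 0, "wz": 0, "grip": 0}, {"x": 0, "y": 0, "z": 0, "wx": 0, "wy": 0, "wz": 0, "grip": 0.4}, {"x": 0, "y": 0, "z": 0, "wx": 0, "wy": 0, "wz": 0, "grip": 1}, {"x": 0, "y": 0, "z": 0, "wx": 0, "wy": 0, "wz": 0, "grip": 1}, {"x": 0, "y": 0, "z": 0, "wx": 0, "wy": 0, "wz": 0, "grip": 1}, {"x": 0, "y": 0, "z": 0, "wx": 0, "wy": 0, "wz": 0, "grip": 1}, {"x": 0, "y": 0, "z": 0, "wx": 0, "wy": 0, "wz": 0, "grip": 1}], grip_force=40)

```text
time: 2.95
ee_pos: [0.559, 0.2732, 0.1066]
orientation: [-3.138, -0.001, -0.706]
ft_force: [-1.1, -0.6, 6.3]
width: 0.468
grasp_force: 39.4
```

apply_moves(commands=[{"x": 0, "y": 0, "z": 0, "wx": 0, "wy": 0, "wz": 0, "grip": 1}, {"x": 0, "y": 0, "z": 0, "wx": 0, "wy": 0, "wz": 0, "grip": 1}, {"x": 0, "y": 0, "z": 0, "wx": 0, "wy": 0, "wz": 0, "grip": 1}])

```text
time: 3.25
ee_pos: [0.559, 0.2732, 0.1066]
orientation: [-3.138, -0.001, -0.706]
ft_force: [-0.8, -0.7, 6.2]
width: 0.473
grasp_force: 39.4
```

apply_moves(commands=[{"x": 0, "y": 0, "z": 10, "wx": 0, "wy": 0, "wz": 0, "grip": 1}, {"x": 0, "y": 0, "z": 20, "wx": 0, "wy": 0, "wz": 0, "grip": 1}, {"x": 0, "y": 0, "z": 30, "wx": 0, "wy": 0, "wz": 0, "grip": 1}, {"x": 0, "y": 0, "z": 30, "wx": 0, "wy": 0, "wz": 0, "grip": 1}, {"x": 0, "y": 0, "z": 20, "wx": 0, "wy": 0, "wz": 0, "grip": 1}, {"x": 0, "y": 0, "z": 0, "wx": 0, "wy": 0, "wz": 0, "grip": 1}, {"x": 0, "y": 0, "z": 0, "wx": 0, "wy": 0, "wz": 0, "grip": 1}, {"x": 0, "y": 0, "z": 0, "wx": 0, "wy": 0, "wz": 0, "grip": 1}])

```text
time: 4.05
ee_pos: [0.5572, 0.2721, 0.2134]
orientation: [3.14, 0.001, -0.707]
ft_force: [-0.4, -0.3, -1.2]
width: 0.466
grasp_force: 40.5
```

```bash
python3 - <<'E'
from h import *
s=observe();np.save('s2.npy',np.r_[s['ee_pos'],s['orientation']])
im={}
for n in('wrist','scene'): im[n]=eyes.grab_frame(n);cv2.imwrite(f'pics/{n}2.png',im[n])
print(s['ee_pos'],s['orientation'],s['ft_force'])
w=cv2.resize(im['wrist'][180:380,160:480],(640,400)) if 0 else cv2.resize(im['wrist'][190:370,200:440],(400,300))
c=cv2.resize(im['scene'][40:220,280:460],(400,400),interpolation=cv2.INTER_CUBIC)
w=cv2.copyMakeBorder(w,0,100,0,0,0);cv2.imwrite('pics/m2.png',np.hstack([w,c]))
E
```

```text
[0.55723254 0.27209358 0.21335836] [ 3.13998511e+00  6.84473342e-04 -7.07100871e-01] [-0.41857923 -0.32329304 -1.22853358]
```

View pics/m2.png

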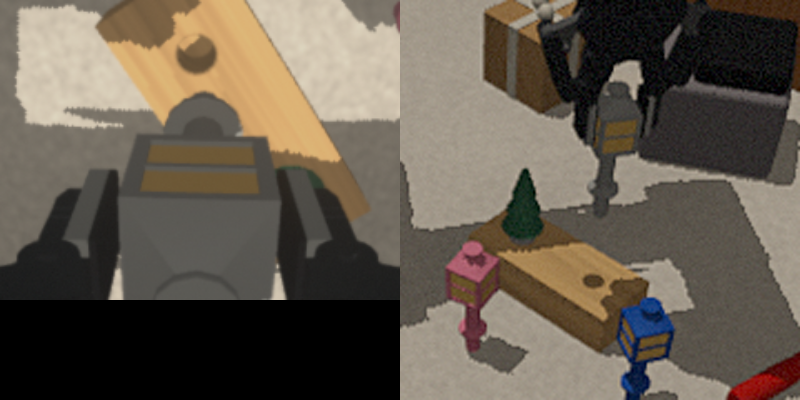

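The lantern is held upright and square between the pads: in the wrist crop the collar's far edge is at (202,93), in the scene crop the foot is at (598,212). The empty pocket shows in the block.

```bash
python3 - <<'E'
from h import *
a=np.load('s2.npy');st=dict(ee_pos=a[:3],orientation=a[3:])
ex=np.array([np.cos(a[5]),np.sin(a[5])]);ey=np.array([ex[1],-ex[0]])
for z in(.152,.156):
    p=onz('wrist',321.5,245.8,z,st)[:2]-a[:2];print('collar edge tool',p@ex-.0135,p@ey)
# post in scene: rows near foot
im=cv2.imread('pics/scene2.png');g=cv2.cvtColor(im,cv2.COLOR_BGR2GRAY)
for r in range(127,140):print(r,g[r,355:385])
E
```

```text
collar edge tool -0.0006635610204049087 0.0005549636672558144
collar edge tool 0.000619863388333558 0.0005057891792942886
127 [154 154 151 150 147 144 150 152 156 159 136  90  65  59  68  60  65  66
  69  63  54  57 101 149 155 149 147 150 150 152]
128 [149 150 150 148 149 150 151 151 152 153 159 133  75  51  60  65  60  69
  65  68  75 107 152 155 154 150 148 146 150 147]
129 [149 147 151 150 153 154 153 155 152 157 161 145  84  44  58  60  63  55
  50  95 120 151 154 153 151 150 149 146 147 150]
130 [149 145 153 155 161 161 156 159 159 161 165 135  76  54  62  59  59  53
  44 135 156 155 154 155 154 156 155 153 154 158]
131 [160 155 157 156 160 161 143 138 141 142 146 103  46  54  62  65  61  59
  46 129 139 137 135 136 134 152 144 134 137 139]
132 [143 138 141 142 140 139  92  63  73  76  78  66  57  54  55  65  58  55
  51  72  79  77  77  76  66 123  94  69  76  74]
133 [93 70 72 64 66 70 67 71 73 80 79 79 57 60 63 64 63 55 57 79 85 80 80 73
 83 83 78 75 80 77]
134 [ 76  70  83  80  78 115 121 121  90  82  87  88  65  58  57  61  60  55
  59  82  82  79  78  82  76  78  83  77  78  82]
135 [ 79  77  89  85  79 137 141 146 103  74  80  76  58  48  59  58  57  57
  69  83  83  77  78  81  79  77  82  78  83  81]
136 [84 82 81 79 81 80 79 78 81 83 84 81 62 55 63 59 52 58 75 84 83 86 75 83
 84 84 82 78 81 84]
137 [83 86 84 82 80 76 82 79 81 74 81 87 75 68 61 57 67 75 83 82 81 83 81 85
 86 85 87 87 85 82]
138 [83 82 84 88 82 86 84 77 86 88 85 81 79 78 73 72 81 86 83 82 78 82 81 79
 83 81 87 86 80 82]
139 [83 84 82 85 78 81 85 83 78 85 83 82 82 85 83 84 87 87 85 82 84 78 87 85
 85 83 79 81 88 83]
```

apply_moves(commands=[{"x": 0, "y": -25, "z": 0, "wx": 0, "wy": 0, "wz": 0, "grip": 1}, {"x": 0, "y": -40, "z": 0, "wx": 0, "wy": 0, "wz": 0, "grip": 1}, {"x": 0, "y": -45, "z": 0, "wx": 0, "wy": 0, "wz": 0, "grip": 1}, {"x": -1, "y": -45, "z": 0, "wx": 0, "wy": 0, "wz": 0, "grip": 1}, {"x": -1, "y": -45, "z": 0, "wx": 0, "wy": 0, "wz": 0, "grip": 1}, {"x": -1, "y": -45, "z": 0, "wx": 0, "wy": 0, "wz": 0, "grip": 1}, {"x": -1, "y": -45, "z": 0, "wx": 0, "wy": 0, "wz": 0, "grip": 1}, {"x": 0, "y": -40, "z": 0, "wx": 0, "wy": 0, "wz": 0, "grip": 1}, {"x": 0, "y": -30, "z": -10, "wx": 0, "wy": 0, "wz": 0, "grip": 1}, {"x": 0, "y": -15, "z": -20, "wx": 0, "wy": 0, "wz": 0, "grip": 1}, {"x": 0, "y": 0, "z": -25, "wx": 0, "wy": 0, "wz": 0, "grip": 1}, {"x": 0, "y": 0, "z": -11, "wx": 0, "wy": 0, "wz": 0, "grip": 1}])

```text
time: 5.35
ee_pos: [0.5522, -0.1032, 0.1455]
orientation: [3.139, 0.003, -0.709]
ft_force: [-0.2, -0.5, -1.9]
width: 0.466
grasp_force: 40.6
```

apply_moves(commands=[{"x": 0, "y": 0, "z": 0, "wx": 0, "wy": 0, "wz": 0, "grip": 1}, {"x": 0, "y": 0, "z": 0, "wx": 0, "wy": 0, "wz": 0, "grip": 1}, {"x": 0, "y": 0, "z": 0, "wx": 0, "wy": 0, "wz": 0, "grip": 1}])

```text
time: 5.65
ee_pos: [0.5548, -0.102, 0.1494]
orientation: [-3.14, -0.001, -0.706]
ft_force: [-0.2, -0.1, -1.6]
width: 0.468
grasp_force: 40.6
```

```bash
python3 - <<'E'
from h import *
s=observe();np.save('s3.npy',np.r_[s['ee_pos'],s['orientation']])
im={}
for n in('wrist','scene'): im[n]=eyes.grab_frame(n);cv2.imwrite(f'pics/{n}3.png',im[n])
print(s['ee_pos'],s['orientation'],s['ft_force'])
w=cv2.resize(im['wrist'][140:320,160:460],(800,480),interpolation=cv2.INTER_CUBIC)
cv2.imwrite('pics/m3.png',w)
E
```

```text
[ 0.55478028 -0.10200376  0.1494378 ] [-3.14048763e+00 -1.32146413e-03 -7.05808907e-01] [-0.24220047 -0.0633029  -1.59834832]
```

View pics/m3.png

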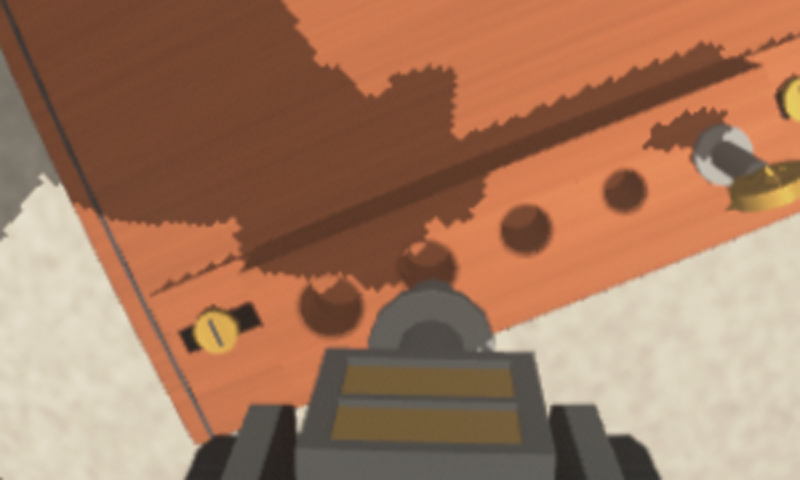

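The wrist crop shows the sockets 16, 14, 12 and 10 at about (331,306), (427,268), (527,230), (625,190), and the collar's far edge at (431,283) just below the 14 mm one.

```bash
python3 - <<'E'
from h import *
a=np.load('s3.npy');st=dict(ee_pos=a[:3],orientation=a[3:])
ex=np.array([np.cos(a[5]),np.sin(a[5])]);ey=np.array([ex[1],-ex[0]])
f=lambda u,v,z:onz('wrist',160+u/8*3,140+v/8*3,z,st)[:2]
P=np.array([f(331,306,.034),f(427,267,.034),f(527,230,.034),f(625,190,.034)]);print(P.round(4),np.linalg.norm(np.diff(P,axis=0),axis=1))
k=np.array([1,0,-1,-2.]);c=[np.polyval(np.polyfit(k,P[:,i],1),0) for i in(0,1)];d=[np.polyfit(k,P[:,i],1)[0] for i in(0,1)];print('14:',c,'row dir yaw',np.arctan2(-d[0],d[1]))
e=f(431,283,.088);axis=e-.0135*ex;print('axis',axis,'tcp',a[:2]);print('need',(c-axis)*1e3)
E
```

```text
[[ 0.5631 -0.0753]
 [ 0.5548 -0.1019]
 [ 0.5455 -0.1284]
 [ 0.5372 -0.155 ]] [0.02788461 0.0280433  0.02785681]
14: [np.float64(0.5544872725783612), np.float64(-0.10184647735218699)] row dir yaw -0.31610754489024323
axis [ 0.55390352 -0.10186189] tcp [ 0.55478028 -0.10200376]
need [0.5837492  0.01540941]
```

apply_moves(commands=[{"x": 0.5, "y": 0, "z": -8, "wx": 0, "wy": 0, "wz": 0, "grip": 1}, {"x": 0, "y": 0, "z": -8, "wx": 0, "wy": 0, "wz": 0, "grip": 1}, {"x": 0, "y": 0, "z": -6, "wx": 0, "wy": 0, "wz": 0, "grip": 1}, {"x": 0, "y": 0, "z": -2, "wx": 0, "wy": 0, "wz": 0, "grip": 1}, {"x": 0, "y": 0, "z": 0, "wx": 0, "wy": 0, "wz": 0, "grip": 1}, {"x": 0, "y": 0, "z": 0, "wx": 0, "wy": 0, "wz": 0, "grip": 1}])

```text
time: 6.35
ee_pos: [0.5545, -0.1025, 0.1243]
orientation: [3.141, -0.0, -0.707]
ft_force: [0.4, 0.1, -1.1]
width: 0.466
grasp_force: 40.6
```

apply_moves(commands=[{"x": 0, "y": 0, "z": -1, "wx": 0, "wy": 0, "wz": 0, "grip": 1}, {"x": 0, "y": 0, "z": -1, "wx": 0, "wy": 0, "wz": 0, "grip": 1}, {"x": 0, "y": 0, "z": -1, "wx": 0, "wy": 0, "wz": 0, "grip": 1}, {"x": 0, "y": 0, "z": -1, "wx": 0, "wy": 0, "wz": 0, "grip": 1}, {"x": 0, "y": 0, "z": 0, "wx": 0, "wy": 0, "wz": 0, "grip": 1}, {"x": 0, "y": 0, "z": 0, "wx": 0, "wy": 0, "wz": 0, "grip": 1}])

```text
time: 6.95
ee_pos: [0.5545, -0.1024, 0.1204]
orientation: [-3.141, -0.0, -0.707]
ft_force: [0.1, 1.0, -1.6]
width: 0.467
grasp_force: 40.6
```

apply_moves(commands=[{"x": 0.6, "y": 0.4, "z": 0, "wx": 0, "wy": 0, "wz": 0, "grip": 1}, {"x": 0, "y": 0, "z": -1, "wx": 0, "wy": 0, "wz": 0, "grip": 1}, {"x": 0, "y": 0, "z": -1, "wx": 0, "wy": 0, "wz": 0, "grip": 1}, {"x": 0, "y": 0, "z": -1, "wx": 0, "wy": 0, "wz": 0, "grip": 1}, {"x": 0, "y": 0, "z": 0, "wx": 0, "wy": 0, "wz": 0, "grip": 1}, {"x": 0, "y": 0, "z": 0, "wx": 0, "wy": 0, "wz": 0, "grip": 1}])

```text
time: 7.55
ee_pos: [0.555, -0.102, 0.1172]
orientation: [-3.142, 0.0, -0.707]
ft_force: [0.1, 1.1, -1.9]
width: 0.467
grasp_force: 40.7
```

apply_moves(commands=[{"x": 0, "y": 0, "z": -1, "wx": 0, "wy": 0, "wz": 0, "grip": 1}, {"x": 0, "y": 0, "z": -1, "wx": 0, "wy": 0, "wz": 0, "grip": 1}, {"x": 0, "y": 0, "z": -1, "wx": 0, "wy": 0, "wz": 0, "grip": 1}, {"x": 0, "y": 0, "z": 0, "wx": 0, "wy": 0, "wz": 0, "grip": 1}, {"x": 0, "y": 0, "z": 0, "wx": 0, "wy": 0, "wz": 0, "grip": 1}])

```text
time: 8.05
ee_pos: [0.5549, -0.1021, 0.1142]
orientation: [3.142, 0.0, -0.707]
ft_force: [0.1, 0.0, -1.6]
width: 0.47
grasp_force: 40.7
```

apply_moves(commands=[{"x": 0, "y": 0, "z": -0.7, "wx": 0, "wy": 0, "wz": 0, "grip": 1}, {"x": 0, "y": 0, "z": -0.7, "wx": 0, "wy": 0, "wz": 0, "grip": 1}, {"x": 0, "y": 0, "z": -0.6, "wx": 0, "wy": 0, "wz": 0, "grip": 1}, {"x": 0, "y": 0, "z": 0, "wx": 0, "wy": 0, "wz": 0, "grip": 1}, {"x": 0, "y": 0, "z": 0, "wx": 0, "wy": 0, "wz": 0, "grip": 1}])

```text
time: 8.55
ee_pos: [0.555, -0.1021, 0.1123]
orientation: [3.142, 0.0, -0.707]
ft_force: [0.5, 0.9, -1.8]
width: 0.467
grasp_force: 40.7
```

apply_moves(commands=[{"x": 0, "y": 0, "z": -0.7, "wx": 0, "wy": 0, "wz": 0, "grip": 1}, {"x": 0, "y": 0, "z": -0.7, "wx": 0, "wy": 0, "wz": 0, "grip": 1}, {"x": 0, "y": 0, "z": -0.6, "wx": 0, "wy": 0, "wz": 0, "grip": 1}, {"x": 0, "y": 0, "z": 0, "wx": 0, "wy": 0, "wz": 0, "grip": 1}, {"x": 0, "y": 0, "z": 0, "wx": 0, "wy": 0, "wz": 0, "grip": 1}])

```text
time: 9.05
ee_pos: [0.555, -0.1021, 0.1103]
orientation: [3.142, 0.0, -0.707]
ft_force: [0.8, 1.5, -0.7]
width: 0.47
grasp_force: 40.7
```

apply_moves(commands=[{"x": 0, "y": 0, "z": -0.7, "wx": 0, "wy": 0, "wz": 0, "grip": 1}, {"x": 0, "y": 0, "z": -0.7, "wx": 0, "wy": 0, "wz": 0, "grip": 1}, {"x": 0, "y": 0, "z": -0.6, "wx": 0, "wy": 0, "wz": 0, "grip": 1}, {"x": 0, "y": 0, "z": 0, "wx": 0, "wy": 0, "wz": 0, "grip": 1}, {"x": 0, "y": 0, "z": 0, "wx": 0, "wy": 0, "wz": 0, "grip": 1}])

```text
time: 9.55
ee_pos: [0.5551, -0.1021, 0.1084]
orientation: [-3.141, -0.0, -0.707]
ft_force: [1.0, 1.6, 0.6]
width: 0.469
grasp_force: 40.7
```

apply_moves(commands=[{"x": 0, "y": 0, "z": -0.7, "wx": 0, "wy": 0, "wz": 0, "grip": 1}, {"x": 0, "y": 0, "z": -0.7, "wx": 0, "wy": 0, "wz": 0, "grip": 1}, {"x": 0, "y": 0, "z": -0.6, "wx": 0, "wy": 0, "wz": 0, "grip": 1}, {"x": 0, "y": 0, "z": 0, "wx": 0, "wy": 0, "wz": 0, "grip": 1}, {"x": 0, "y": 0, "z": 0, "wx": 0, "wy": 0, "wz": 0, "grip": 1}])

```text
time: 10.05
ee_pos: [0.5551, -0.102, 0.1063]
orientation: [-3.141, -0.0, -0.707]
ft_force: [1.7, 0.7, 0.7]
width: 0.469
grasp_force: 40.8
```

apply_moves(commands=[{"x": 0, "y": 0, "z": -0.7, "wx": 0, "wy": 0, "wz": 0, "grip": 1}, {"x": 0, "y": 0, "z": -0.7, "wx": 0, "wy": 0, "wz": 0, "grip": 1}, {"x": 0, "y": 0, "z": -0.6, "wx": 0, "wy": 0, "wz": 0, "grip": 1}, {"x": 0, "y": 0, "z": -0.7, "wx": 0, "wy": 0, "wz": 0, "grip": 1}, {"x": 0, "y": 0, "z": -0.7, "wx": 0, "wy": 0, "wz": 0, "grip": 1}, {"x": 0, "y": 0, "z": -0.6, "wx": 0, "wy": 0, "wz": 0, "grip": 1}, {"x": 0, "y": 0, "z": 0, "wx": 0, "wy": 0, "wz": 0, "grip": 1}])

```text
time: 10.75
ee_pos: [0.5549, -0.1021, 0.1021]
orientation: [3.142, 0.0, -0.707]
ft_force: [0.5, 1.9, 0.7]
width: 0.466
grasp_force: 40.8
```

apply_moves(commands=[{"x": 0, "y": 0, "z": -0.7, "wx": 0, "wy": 0, "wz": 0, "grip": 1}, {"x": 0, "y": 0, "z": -0.7, "wx": 0, "wy": 0, "wz": 0, "grip": 1}, {"x": 0, "y": 0, "z": -0.6, "wx": 0, "wy": 0, "wz": 0, "grip": 1}, {"x": 0, "y": 0, "z": 0, "wx": 0, "wy": 0, "wz": 0, "grip": 1}, {"x": 0, "y": 0, "z": 0, "wx": 0, "wy": 0, "wz": 0, "grip": 1}])

```text
time: 11.25
ee_pos: [0.5549, -0.102, 0.1002]
orientation: [3.142, 0.0, -0.707]
ft_force: [0.6, 1.6, 1.4]
width: 0.467
grasp_force: 40.8
```

apply_moves(commands=[{"x": 0, "y": 0, "z": -0.7, "wx": 0, "wy": 0, "wz": 0, "grip": 1}, {"x": 0, "y": 0, "z": -0.7, "wx": 0, "wy": 0, "wz": 0, "grip": 1}, {"x": 0, "y": 0, "z": -0.6, "wx": 0, "wy": 0, "wz": 0, "grip": 1}, {"x": 0, "y": 0, "z": -0.5, "wx": 0, "wy": 0, "wz": 0, "grip": 1}, {"x": 0, "y": 0, "z": 0, "wx": 0, "wy": 0, "wz": 0, "grip": 1}])

```text
time: 11.75
ee_pos: [0.5549, -0.102, 0.0976]
orientation: [3.142, 0.0, -0.707]
ft_force: [1.1, 1.0, 1.6]
width: 0.465
grasp_force: 40.8
```

apply_moves(commands=[{"x": 0, "y": 0, "z": -0.5, "wx": 0, "wy": 0, "wz": 0, "grip": 1}, {"x": 0, "y": 0, "z": -0.5, "wx": 0, "wy": 0, "wz": 0, "grip": 1}, {"x": 0, "y": 0, "z": -0.5, "wx": 0, "wy": 0, "wz": 0, "grip": 1}, {"x": 0, "y": 0, "z": 0, "wx": 0, "wy": 0, "wz": 0, "grip": 1}])

```text
time: 12.15
ee_pos: [0.5548, -0.1021, 0.0961]
orientation: [3.141, 0.0, -0.707]
ft_force: [1.6, 1.8, 0.0]
width: 0.467
grasp_force: 40.8
```

apply_moves(commands=[{"x": 0, "y": 0, "z": -0.5, "wx": 0, "wy": 0, "wz": 0, "grip": 1}, {"x": 0, "y": 0, "z": -0.5, "wx": 0, "wy": 0, "wz": 0, "grip": 1}, {"x": 0, "y": 0, "z": 0, "wx": 0, "wy": 0, "wz": 0, "grip": 1}])

```text
time: 12.45
ee_pos: [0.5552, -0.1021, 0.0956]
orientation: [-3.142, -0.0, -0.707]
ft_force: [0.1, 0.9, 5.6]
width: 0.466
grasp_force: 40.8
```

apply_moves(commands=[{"x": 0, "y": 0, "z": 0, "wx": 0, "wy": 0, "wz": 0, "grip": 0.3}, {"x": 0, "y": 0, "z": 0, "wx": 0, "wy": 0, "wz": 0, "grip": 0.3}, {"x": 0, "y": 0, "z": 0, "wx": 0, "wy": 0, "wz": 0, "grip": 0.3}, {"x": 0, "y": 0, "z": 0, "wx": 0, "wy": 0, "wz": 0, "grip": 0.3}, {"x": 0, "y": 0, "z": 0, "wx": 0, "wy": 0, "wz": 0, "grip": 0.2}, {"x": 0, "y": 0, "z": 0, "wx": 0, "wy": 0, "wz": 0, "grip": 0.2}])

```text
time: 13.05
ee_pos: [0.555, -0.1021, 0.0952]
orientation: [3.141, 0.0, -0.707]
ft_force: [-0.4, 0.5, -0.1]
width: 0.798
grasp_force: 0.0
```

apply_moves(commands=[{"x": 0, "y": 0, "z": 10, "wx": 0, "wy": 0, "wz": 0, "grip": 0.2}, {"x": 0, "y": 0, "z": 25, "wx": 0, "wy": 0, "wz": 0, "grip": 0.2}, {"x": 0, "y": 0, "z": 40, "wx": 0, "wy": 0, "wz": 0, "grip": 0.2}, {"x": 0, "y": 0, "z": 40, "wx": 0, "wy": 0, "wz": 0, "grip": 0.2}, {"x": 0, "y": 0, "z": 30, "wx": 0, "wy": 0, "wz": 0, "grip": 0.2}, {"x": 0, "y": 35, "z": 0, "wx": 0, "wy": 0, "wz": 0, "grip": 0.2}, {"x": 0, "y": 45, "z": 0, "wx": 0, "wy": 0, "wz": 0, "grip": 0.2}, {"x": 0, "y": 45, "z": 0, "wx": 0, "wy": 0, "wz": 0, "grip": 0.2}, {"x": 0, "y": 35, "z": 0, "wx": 0, "wy": 0, "wz": 0, "grip": 0.2}, {"x": 0, "y": 0, "z": 0, "wx": 0, "wy": 0, "wz": 0, "grip": 0.2}, {"x": 0, "y": 0, "z": 0, "wx": 0, "wy": 0, "wz": 0, "grip": 0.2}])

```text
time: 14.15
ee_pos: [0.5549, 0.0587, 0.2409]
orientation: [-3.141, -0.0, -0.705]
ft_force: [0.0, -0.6, 0.2]
width: 0.798
grasp_force: 0.0
```

```bash
python3 - <<'E'
from h import *
s=eyes.grab_frame('scene');t=eyes.grab_frame('top')
a=cv2.resize(s[220:430,150:360],(400,400),interpolation=cv2.INTER_CUBIC);b=cv2.resize(t[200:340,330:470],(400,400),interpolation=cv2.INTER_CUBIC)
cv2.imwrite('pics/fin.png',np.hstack([a,b]))
E
```

```text
(no output)
```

View pics/fin.png

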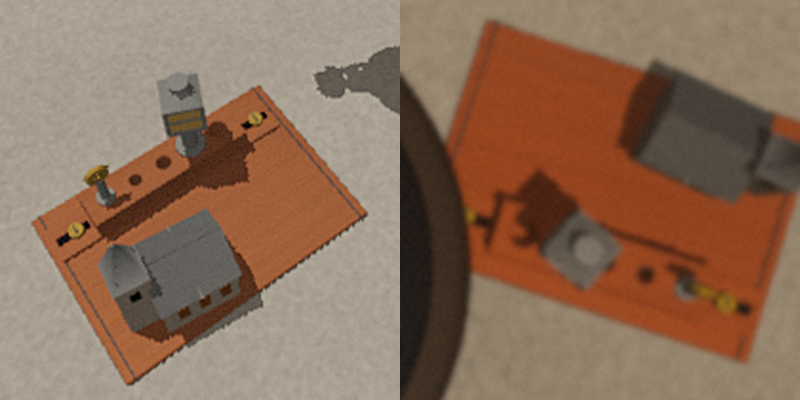

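The lantern stands upright with its collar on the bar at (190,147), next after the open 10 mm and 12 mm sockets at (135,180) and (163,163). The gripper is clear and the church hasn't moved.

```bash
python3 -c "
from station import job;print(job.hand_in())"
```

```text
the job is handed in; nothing more can be done
None
```

The lantern is out of the holding block and standing upright and released in the 14 mm socket, collar down on the bar. The wrist force never read more than about 6 N during the press, and the job is handed in, though the hand-in returned no verdict.

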